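Charge the parts feeder from the dipper pot

TASK

Slide the feeder's cover fully open and tip the dipper pot over the hopper, keeping it tipped until all four connector housings have dropped into the hopper. Then stand the empty pot upright in the middle of its pad, let go of it, and after that slide the cover fully shut. Do not disturb the bottle, the jar or the tally counter that stand round the pot.

Things in the scene. Friction and masses are not known exactly. Their poses are not given: they have to be found in the camera images.
- feeder: grey parts feeder fixed to the table, 250 (its x) x 164 (y, over the rails) x 94 mm high; origin at the centre of its underside. Its -x half (towards the robot) is an open hopper, inside 120 (x) x 134 (y) mm, walls up to 80 mm and side guide rails up to 94 mm above the table; its +x half is a closed housing, top at 80 mm. It stands left or right, the pad on the other side
- hopper_floor (a point): centre of the hopper's inner floor, 57 mm from the feeder's origin towards -x and 6 mm above the table; axes as the feeder's
- cover (a joint): travel of the feeder's flat steel cover (132 x 148 mm, top at 88 mm) along the feeder's +x: 0 = shut over the hopper, 0.118 = fully open, lying over the housing. Sliding friction about 2 N; it stays where it is left
- cover_grip (a point): centre of the upright black grip bar in the middle of the cover, 107 mm above the table; the bar is 14 mm thick (along the feeder's x), 50 mm long (along its y) and stands from 88 to 122 mm above the table. It moves with the cover
- pad: flat black rubber pad, 120 x 120 x 6 mm, fixed; origin at the centre of its underside, on the table
- pot: dipper pot: flared aluminium cup with a straight black handle, about 120 g. Origin at the centre of its underside, z up along its axis. Outer radius 30 mm at the foot, 51 mm at the rim; 56 mm high, wall 3.5 mm, base 4 mm. The handle is on its -x side. Pour over the rim at its +x side, away from the handle; it drains when tipped by about 105 degrees
- pot_grip (a point): place to grip the pot's handle, at (-83, 0, 83) mm in the pot's frame; axes as the pot's. The handle leans outward-upward at 45 degrees in the pot's x-z plane, from (-42, 0, 42) to (-102, 0, 102) mm; section 16 mm (pot y) x 18 mm. Take it with the fingers along its length, leaning 25 to 45 degrees, closing across the 16 mm
- pot_mouth (a point): centre of the pot's mouth, 56 mm above its origin on its axis; axes as the pot's
- housing_1: nylon connector housing, off-white block about 22 x 18 x 14 mm with a small 3 mm boss on top, one of four alike; starts in the pot. Smooth (friction about 0.3), 12 g. Origin at the centre of its underside
- housing_2: nylon connector housing, off-white block about 22 x 18 x 14 mm with a small 3 mm boss on top, one of four alike; starts in the pot. Smooth (friction about 0.3), 12 g. Origin at the centre of its underside
- housing_3: nylon connector housing, off-white block about 22 x 18 x 14 mm with a small 3 mm boss on top, one of four alike; starts in the pot. Smooth (friction about 0.3), 12 g. Origin at the centre of its underside
- housing_4: nylon connector housing, off-white block about 22 x 18 x 14 mm with a small 3 mm boss on top, one of four alike; starts in the pot. Smooth (friction about 0.3), 12 g. Origin at the centre of its underside
- bottle: white dispenser bottle with a red nozzle, bystander, 62 mm across, 150 mm high; stands behind the pot. Origin at the centre of its underside
- jar: jar with a yellow lid, bystander, 55 mm across, 70 mm high; beside the pot. Origin at the centre of its underside
- tally: black hand tally counter, bystander, 34 x 50 x 39 mm; beside the pot. Origin at the centre of its underside

How it is judged (in metres and radians):
On the way, in this order (a step that is already met when the one before it is completed fails the run):
1. the cover is slid fully open (over 105 mm) (value of joint cover above 0.105 m), for 0.2 s.
2. all four housings lie in the hopper while the pot is still tipped, above the hopper (x of housing_1 in the frame of hopper_floor between -0.06 and 0.06 m and y of housing_1 in the frame of hopper_floor between -0.067 and 0.067 m and z of housing_1 in the frame of hopper_floor between -0.01 and 0.06 m and x of housing_2 in the frame of hopper_floor between -0.06 and 0.06 m and y of housing_2 in the frame of hopper_floor between -0.067 and 0.067 m and z of housing_2 in the frame of hopper_floor between -0.01 and 0.06 m and x of housing_3 in the frame of hopper_floor between -0.06 and 0.06 m and y of housing_3 in the frame of hopper_floor between -0.067 and 0.067 m and z of housing_3 in the frame of hopper_floor between -0.01 and 0.06 m and x of housing_4 in the frame of hopper_floor between -0.06 and 0.06 m and y of housing_4 in the frame of hopper_floor between -0.067 and 0.067 m and z of housing_4 in the frame of hopper_floor between -0.01 and 0.06 m and angle between pot's own z axis and vertical above 0.9 rad and horizontal distance between pot_mouth and hopper_floor below 0.13 m and height (world z) of pot_mouth above 0.07 m), for 0.1 s.
3. the empty pot stands upright in the middle of its pad, released (angle between pot's own z axis and vertical below 0.1 rad and horizontal distance between pot and pad below 0.03 m and height (world z) of pot below 0.012 m and contact force between the fingers and pot below 0.05 N and linear speed of pot below 0.03 m/s), for 0.3 s.
4. the cover is slid fully shut (within 6 mm) (value of joint cover below 0.006 m), for 0.2 s.
At the end, for the whole second after the job is handed in: All four housings lie inside the hopper; the pot stands upright on its pad (within 0.1 rad, its centre within 30 mm of the pad's centre), released and at rest; the cover is shut (within 6 mm) (all of step 3 and x of housing_1 in the frame of hopper_floor between -0.06 and 0.06 m and y of housing_1 in the frame of hopper_floor between -0.067 and 0.067 m and z of housing_1 in the frame of hopper_floor between -0.01 and 0.06 m and x of housing_2 in the frame of hopper_floor between -0.06 and 0.06 m and y of housing_2 in the frame of hopper_floor between -0.067 and 0.067 m and z of housing_2 in the frame of hopper_floor between -0.01 and 0.06 m and x of housing_3 in the frame of hopper_floor between -0.06 and 0.06 m and y of housing_3 in the frame of hopper_floor between -0.067 and 0.067 m and z of housing_3 in the frame of hopper_floor between -0.01 and 0.06 m and x of housing_4 in the frame of hopper_floor between -0.06 and 0.06 m and y of housing_4 in the frame of hopper_floor between -0.067 and 0.067 m and z of housing_4 in the frame of hopper_floor between -0.01 and 0.06 m and value of joint cover below 0.006 m); the robot touches nothing.
It fails at once if the bottle is shoved (over 25 mm) or tipped over (distance of bottle from where it was at the start of the episode above 0.025 m or angle between bottle's own z axis and vertical above 0.35 rad).
It fails at once if the jar is shoved (over 25 mm) or tipped over (distance of jar from where it was at the start of the episode above 0.025 m or angle between jar's own z axis and vertical above 0.35 rad).
It fails at once if the tally counter is shoved (over 25 mm) or tipped over (distance of tally from where it was at the start of the episode above 0.025 m or angle between tally's own z axis and vertical above 0.35 rad).
It also fails if it takes over 72 s, if anything falls off the work surface, if the arm or the gripper's body presses on something with over 40 N, if the wrist force passes 120 N, or if a joint passes its speed limit or range.

ROBOT

A 7-joint arm with a two-finger parallel gripper is mounted at the origin on a cart in front of the work surface, level with it; the furniture and walls round the work are solid. World frame = base frame: x ahead of the robot, y to its left, z up, the work surface at z = 0. Lengths are in mm, angles in rad, forces in N, time in s.
With the tool pointing down it reaches from about 400 to 875 mm from the base axis. Payload 4.4 kg.
Tool frame: the origin (TCP) lies on the centre line of the jaws, within the pads' length; the fingertips stand 11 mm ahead of it and the grasp point (between the pads) lies 8 mm behind it (ctrl.tips_ahead is the distance from the TCP to the fingertips, in mm); z points along the fingers, y is the line along which they close (so a half turn about z gives the same grasp; the last joint's range is limited). The gripper opens to 85 mm and grips with 20 to 120 N. Pads are 22 mm wide; open, the fingers measure 114 mm over their backs; the gripper's body (76 mm by 85 mm) begins 54 mm behind the grasp point. The pads swing forward as they close: fully open they stand 13 mm farther back than shut.
Start: joints at [-0.066, 0.628, 0.038, 1.517, -0.027, 0.996, -0.02], TCP at [650.014, 0.028, 202.413] pointing down, gripper open.
Joint ranges: [-3.06, 3.06], [-0.37, 2.12], [-1.25, 1.32], [0.18, 2.47], [-1.1, 4.24], [0.23, 1.98], [-2.94, 2.94]. Speed limits (rad/s): [2.57, 2.57, 3.14, 3.14, 3.14, 3.14, 3.14].

INTERFACE

Orientations are given as [roll, pitch, yaw] about the fixed x, y, z axes, in that order (R = Rz(yaw) Ry(pitch) Rx(roll)).
In Python, from cell import ctrl, eyes, job gives the robot as it stands. The module is installed in compiled form; this text tells all that it offers.
- The arm moves only by the tool carry_out, never from a script. Its argument "moves" is a list of rows, each an object of numbers: "tx", "ty", "tz": the shift along the tool's x, y, z as a fraction of full scale; "twist": the turn about the tool's z as a fraction of full scale; "fingers": the opening, from 0 (shut) to 1 (fully open). In form: [{"tx": .., "ty": .., "tz": .., "twist": .., "fingers": ..}, ...]. A call has 1 to 12 rows; each row shifts and turns the commanded pose from where the row before left it, along the tool's axes as they then stand; what a row does not reach is not made up. Full scale, the value 1, is 0.3 m for a shift and pi rad for a turn. A row lasts 1/8 s, in which the tool goes at most 62.5 mm and 10.7 degrees, less where a joint would pass 70% of its speed; a pose out of reach is approached as far as the arm can. A call with a number of a shift or a turn outside -1 to 1 is refused whole. A call with a gripper value outside its range is refused whole. The fingers move at their own pace and stop on an object; the grip force is fixed at half the most. Time passes only in rows, so rows that do not move let the fingers close. It gives the time, the measured TCP pose, the force, the opening and the grip force at its end, in the units of the state.
- ctrl.read_state(): the state, without advancing time (a new reading comes with each control period).
- eyes.get_image(name): name is "scene" or "side" or "wrist"; returns a dict with "color" (400x640x3 uint8, blue, green, red), "fovy" (degrees; the focal length in pixels is half the picture's height over the tangent of half this angle, whatever the lens; pixels are square), "cx", "cy" (the principal point, pixels), "k1" (the pictures are not rectified: a ray, as slopes to the right and down, at radius r is drawn at 1 + k1 r^2 times it, then the intrinsics apply), "world_from_camera" (4x4, takes a point from camera to world coordinates). Camera axes: x right, y up, looking along -z (the intrinsics and any distortion apply to the point x, -y, -z); pixel columns grow to the right and rows downward; lengths in mm; the calibration is good to about 2 mm. A picture is of the moment at which its call begins. There is no depth.
- job.finish_job(): hands the job in; it is judged then, once.
The state is a dict: "clock": time; "qpos": joint angles; "qd": joint speeds; "tau": joint torques, N m; "eef_pos": TCP position; "tool_rot": TCP orientation; "force": force on the tool from outside, world axes, zero at the start; "torque": the same for the moment, N m; "width": finger opening in mm; "gripper_force": force on a finger pad.
Only numpy, scipy, OpenCV 4.12 (cv2) and the standard library are available. Lean on these libraries where they do the work, as an engineer would, in place of code of your own. Each camera call takes 0.05 s, during which the arm holds its last target. There are 200 camera calls.

## Working session

There is one attempt and no reset: what is moved stays moved. The work goes in short steps, Python scripts to look and compute and a tool call to move; the robot and the scene stay as the last step left them, time stands still between calls to the robot, and variables do not carry over. Pictures are saved under pics/ and viewed, at most 10 in all, crops included, and the job is handed in when it is done.

Besides the shell and the picture viewer there is one more tool, called after "Request:" as name(argument=value, ...) on one line, values as JSON. carry_out: Moves the arm, as the interface text tells. Its arguments: {"type":"object","properties":{"moves":{"type":"array","items":{"type":"object","properties":{"tx":{"type":"number","minimum":-1,"maximum":1},"ty":{"type":"number","minimum":-1,"maximum":1},"tz":{"type":"number","minimum":-1,"maximum":1},"twist":{"type":"number","minimum":-1,"maximum":1},"fingers":{"type":"number"}}}}},"required":["moves"]}

```bash
mkdir -p pics; ls; python3 - <<'E'
from cell import ctrl, eyes, job
import cv2
s=ctrl.read_state(); print({k:s[k] for k in ('clock','eef_pos','tool_rot','width','force')}, ctrl.tips_ahead)
for n in ('scene','side','wrist'):
    im=eyes.get_image(n); cv2.imwrite(f'pics/{n}0.png',im['color']); print(n,im['fovy'],im['cx'],im['cy'],im['k1'],im['world_from_camera'].round(3).tolist() if hasattr(im['world_from_camera'],'round') else im['world_from_camera'])
E
```

```text
pics
{'clock': 0.0, 'eef_pos': array([6.49313602e+02, 4.25625656e-02, 2.01489901e+02]), 'tool_rot': array([-3.13967423e+00,  1.25113122e-05,  1.57082546e+00]), 'width': 85.1500833572748, 'force': array([ 0.46165768,  0.25376435, -0.07410955])} 11.0
scene 45.327825685438775 311.01504559530207 187.2677085304604 -0.05261017836880419 [[-0.634, 0.41, -0.656, -107.199], [-0.774, -0.329, 0.542, 597.926], [0.007, 0.851, 0.526, 614.838], [0.0, 0.0, 0.0, 1.0]]
side 52.81403265969155 312.2815225991005 199.61807184941506 -0.03782227919363343 [[0.993, 0.063, -0.103, 466.43], [-0.119, 0.644, -0.755, -660.533], [0.018, 0.762, 0.647, 683.502], [0.0, 0.0, 0.0, 1.0]]
wrist 66.6852017371807 322.4817576607181 203.90922948218932 -0.00017824687238143452 [[1.0, -0.0, 0.002, 649.557], [-0.0, 0.959, 0.282, 71.438], [-0.002, -0.282, 0.959, 372.696], [0.0, 0.0, 0.0, 1.0]]
```

View pics/scene0.png

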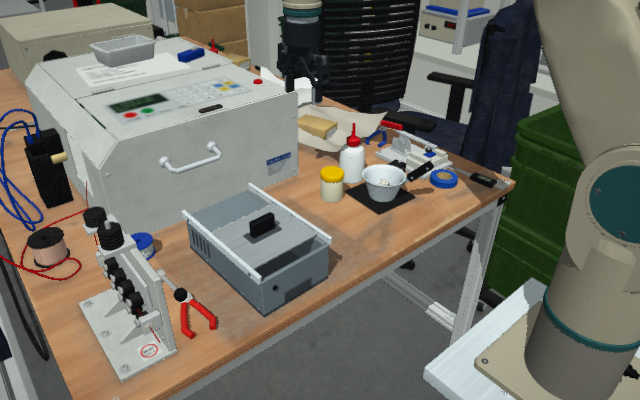

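View pics/side0.png

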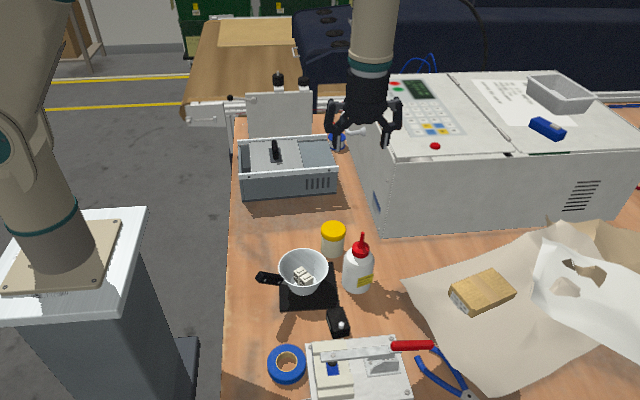

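```bash
cat > h.py <<'E'
import numpy as np, cv2
from cell import ctrl, eyes, job
def ray(im,u,v):
    f=im['color'].shape[0]/2/np.tan(np.radians(im['fovy'])/2)
    K=np.array([[f,0,im['cx']],[0,f,im['cy']],[0,0,1.]])
    p=cv2.undistortPoints(np.array([[[u,v]]],float),K,np.array([im['k1'],0,0,0,0.]))[0,0]
    T=np.asarray(im['world_from_camera']); return T[:3,3],T[:3,:3]@np.array([p[0],-p[1],-1.])
def plane(im,u,v,z):
    o,d=ray(im,u,v); return o+d*(z-o[2])/d[2]
def tri(a,b):
    (o1,d1),(o2,d2)=a,b; d1=d1/np.linalg.norm(d1); d2=d2/np.linalg.norm(d2)
    s=np.linalg.lstsq(np.c_[d1,-d2],o2-o1,rcond=None)[0]; p,q=o1+s[0]*d1,o2+s[1]*d2
    return (p+q)/2,np.linalg.norm(p-q)
def blob(im,box,f):
    x0,y0,x1,y1=box; c=im['color'][y0:y1,x0:x1]; h=cv2.cvtColor(c,cv2.COLOR_BGR2HSV)
    m=f(h.astype(int)).astype(np.uint8); n,l,s,cc=cv2.connectedComponentsWithStats(m)
    i=1+np.argmax(s[1:,4]); ys,xs=np.nonzero(l==i); return np.c_[xs+x0,ys+y0].astype(np.float32)
dark=lambda h:h[...,2]<60
yel=lambda h:(abs(h[...,0]-25)<8)&(h[...,1]>150)&(h[...,2]>100)
red=lambda h:((h[...,0]<6)|(h[...,0]>174))&(h[...,1]>150)
E
python3 - <<'E'
from h import *
A=eyes.get_image('scene'); B=eyes.get_image('side')
def t(name,ba,bb,f):
    a,b=blob(A,ba,f),blob(B,bb,f); p,e=tri(ray(A,*a.mean(0)),ray(B,*b.mean(0))); print(name,a.mean(0).round(1),len(a),b.mean(0).round(1),len(b),p.round(1),round(e,1))
t('bar',(240,205,285,245),(262,135,292,165),dark)
t('jarlid',(315,160,348,182),(318,218,350,242),yel)
t('nozzle',(340,120,368,152),(348,230,372,258),red)
h=blob(A,(408,155,436,182),dark); print('handA',h.mean(0),len(h),cv2.fitEllipse(h)); 
h2=blob(B,(252,266,276,290),dark); print('handB',h2.mean(0),len(h2)); print(tri(ray(A,*h.mean(0)),ray(B,*h2.mean(0))))
ca=cv2.resize(A['color'][140:220,310:440],None,fx=3,fy=3,interpolation=cv2.INTER_CUBIC)
cb=cv2.resize(B['color'][130:345,225:380],None,fx=2.5,fy=2.5,interpolation=cv2.INTER_CUBIC)
o=np.zeros((560,790,3),np.uint8); o[:240,:390]=ca; o[:537,400:787]=cb[:537,:387]; cv2.imwrite('pics/crop1.png',o)
E
```

```text
bar [261.9 225.1] 445 [275.4 151.6] 134 [487.2 220.6 101.4] 1.9
jarlid [331.4 173.7] 329 [332.9 230.3] 443 [597.2 -44.1  63.7] 0.0
nozzle [353.  138.4] 155 [360.2 247.7] 267 [ 632.6 -142.8  109.9] 0.1
handA [419.83496 170.7767 ] 206 ((420.0439758300781, 170.7145538330078), (7.58338737487793, 26.60293960571289), 57.491092681884766)
handB [265.97128 277.65552] 209
(array([ 450.08479664, -178.17360344,   88.16881272]), np.float64(3.904816613671202))
```

View pics/crop1.png

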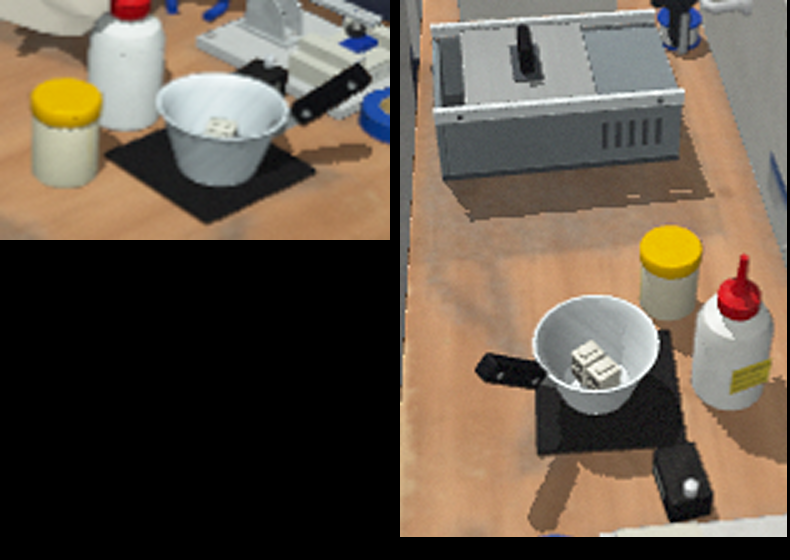

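```bash
python3 - <<'E'
from h import *
A=eyes.get_image('scene'); B=eyes.get_image('side')
sa=lambda x,y:(310+x/3,140+y/3); sb=lambda x,y:(225+(x-400)/2.5,130+y/2.5)
pr=lambda n,p:print(n,np.round(p,1))
pr('rim A z62',plane(A,*sa(222,106),62)); pr('rim B z62',plane(B,*sb(596,337),62)); pr('tri',tri(ray(A,*sa(222,106)),ray(B,*sb(596,337)))[0])
for n,q in dict(padL=(107,153),padBot=(208,221),padR=(314,170)).items(): pr(n+' A',plane(A,*sa(*q),6))
for n,q in dict(BL=(539,453),BR=(684,443),TR=(668,332)).items(): pr('pad '+n+' B',plane(B,*sb(*q),6))
for n,q in dict(nearL=(435,110),nearR=(683,92),farL=(432,25),farR=(655,12)).items(): pr('rail '+n,plane(B,*sb(*q),94))
pr('handle tip',tri(ray(A,*sa(369,72)),ray(B,*sb(477,366)))); 
pr('handle base',tri(ray(A,*sa(293,117)),ray(B,*sb(545,373))))
pr('bar top B',plane(B,*sb(522,32),122)); pr('bar A',plane(A,261.9,225.1,105)); pr('bar B',plane(B,275.4,151.6,105))
for q in((445,167),(676,157)): pr('feeder foot B',plane(B,*sb(*q),0))
pr('tally top',plane(B,*sb(682,468),39)); pr('bottle bottom',plane(B,*sb(730,400),0))
E
```

```text
rim A z62 [ 518.2 -135.4   62. ]
rim B z62 [ 523.2 -133.5   62. ]
tri [ 521.1 -135.5   62.2]
padL A [587.6 -83.3   6. ]
padBot A [470.9 -77.2   6. ]
padR A [ 467.2 -193.2    6. ]
pad BL B [ 471.6 -199.2    6. ]
pad BR B [ 586.5 -202.2    6. ]
pad TR B [591.8 -86.9   6. ]
rail nearL [393.7 140.9  94. ]
rail nearR [639.8 147.6  94. ]
rail farL [387.5 297.3  94. ]
rail farR [634.3 301.9  94. ]Traceback (most recent call last):
  File "<stdin>", line 9, in <module>
  File "<stdin>", line 4, in <lambda>
    return _wrapfunc(a, 'round', decimals=decimals, out=out)
    return _wrapit(obj, method, *args, **kwds)
    conv = _array_converter(obj)
ValueError: setting an array element with a sequence. The requested array has an inhomogeneous shape after 1 dimensions. The detected shape was (2,) + inhomogeneous part.
```

Request:
carry_out(moves=[{"tx": 0.147,"ty": -0.108,"fingers": 1},{"tx": 0.147,"ty": -0.108,"fingers": 1},{"tx": 0.147,"ty": -0.108,"fingers": 1},{"tx": 0.147,"ty": -0.108,"fingers": 1},{"tx": 0.147,"ty": -0.108,"fingers": 1},{"fingers": 1},{"tz": 0.15,"fingers": 1},{"tz": 0.1,"fingers": 1}])

```text
validation failed for argument at $.mo...
```

Request:
carry_out(moves=[{"tx": 0.147,"ty": -0.108,"tz": 0,"twist": 0,"fingers": 1},{"tx": 0.147,"ty": -0.108,"tz": 0,"twist": 0,"fingers": 1},{"tx": 0.147,"ty": -0.108,"tz": 0,"twist": 0,"fingers": 1},{"tx": 0.147,"ty": -0.108,"tz": 0,"twist": 0,"fingers": 1},{"tx": 0.147,"ty": -0.108,"tz": 0,"twist": 0,"fingers": 1},{"tx": 0,"ty": 0,"tz": 0,"twist": 0,"fingers": 1},{"tx": 0,"ty": 0,"tz": 0.15,"twist": 0,"fingers": 1},{"tx": 0,"ty": 0,"tz": 0.1,"twist": 0,"fingers": 1}])

```text
clock: 1.35
eef_pos: [488.3, 219.6, 126.3]
tool_rot: [3.141, 0.001, 1.57]
force: [-0.0, -0.8, -0.6]
width: 85.1
gripper_force: 0.0
```

Request:
carry_out(moves=[{"tx": 0,"ty": 0,"tz": 0.07,"twist": 0,"fingers": 1},{"tx": 0,"ty": 0,"tz": 0,"twist": 0,"fingers": 0},{"tx": 0,"ty": 0,"tz": 0,"twist": 0,"fingers": 0},{"tx": 0,"ty": 0,"tz": 0,"twist": 0,"fingers": 0},{"tx": 0,"ty": 0,"tz": 0,"twist": 0,"fingers": 0},{"tx": 0,"ty": 0,"tz": 0,"twist": 0,"fingers": 0},{"tx": 0,"ty": 0,"tz": 0,"twist": 0,"fingers": 0}])

```text
clock: 2.22
eef_pos: [488.1, 220.6, 106.6]
tool_rot: [3.141, -0.0, 1.571]
force: [-0.3, -0.6, -0.5]
width: 0.1
gripper_force: 0.0
```

```bash
python3 - <<'E'
from h import *
A=eyes.get_image('scene'); B=eyes.get_image('side')
o=np.zeros((600,790,3),np.uint8)
ca=cv2.resize(A['color'][130:330,170:350],None,fx=2.1,fy=2.1); cb=cv2.resize(B['color'][60:220,220:370],None,fx=2.6,fy=2.6)
o[:ca.shape[0],:ca.shape[1]]=ca; o[:cb.shape[0],390:390+cb.shape[1]]=cb; cv2.imwrite('pics/c2.png',o)
E
```

```text
(no output)
```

View pics/c2.png

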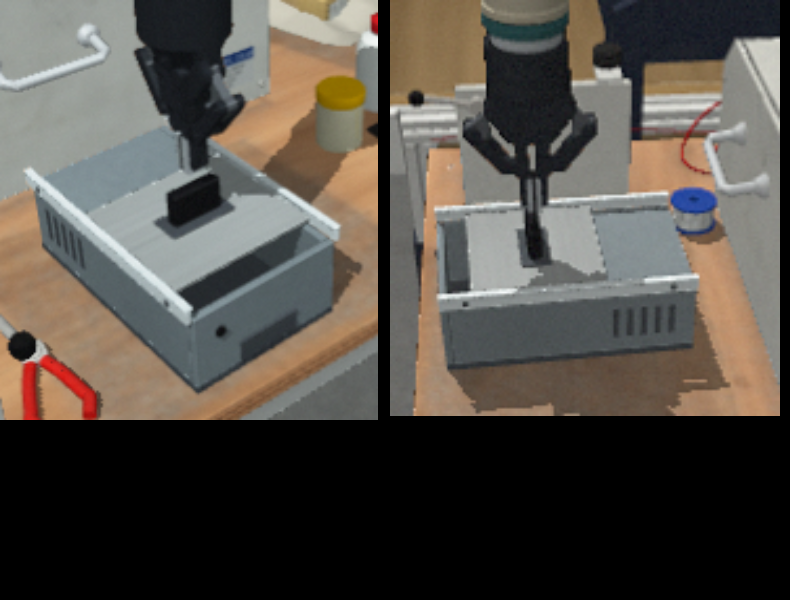

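```bash
cat >> h.py <<'E'
def proj(im,p):
    T=np.linalg.inv(np.asarray(im['world_from_camera'])); q=T[:3,:3]@np.asarray(p,float)+T[:3,3]
    f=im['color'].shape[0]/2/np.tan(np.radians(im['fovy'])/2); K=np.array([[f,0,im['cx']],[0,f,im['cy']],[0,0,1.]])
    return cv2.projectPoints(np.array([[q[0],-q[1],-q[2]]]),np.zeros(3),np.zeros(3),K,np.array([im['k1'],0,0,0,0.]))[0].ravel()
E
python3 - <<'E'
from h import *
A=eyes.get_image('scene'); B=eyes.get_image('side')
for p in ((488,220.6,95.6),(488,220.6,107),(488,220,122),(488,195,122),(488,245,122),(488,195,88),(488,245,88)):
    a,b=proj(A,p),proj(B,p); print(p,((a-[170,130])*2.1).round(),((b-[220,60])*2.6+[390,0]).round())
E
```

```text
(488, 220.6, 95.6) [194. 205.] [536. 242.]
(488, 220.6, 107) [193. 195.] [535. 233.]
(488, 220, 122) [193. 180.] [535. 220.]
(488, 195, 122) [217. 170.] [536. 234.]
(488, 245, 122) [168. 191.] [534. 207.]
(488, 195, 88) [218. 201.] [537. 263.]
(488, 245, 88) [170. 223.] [535. 235.]
```

```bash
python3 - <<'E'
from h import *
A=eyes.get_image('scene'); B=eyes.get_image('side'); W=eyes.get_image('wrist')
o=np.zeros((600,800,3),np.uint8)
o[:300,:400]=cv2.resize(A['color'][165:240,225:325],(400,300),interpolation=cv2.INTER_CUBIC)
o[:300,400:]=cv2.resize(B['color'][105:170,235:322],(400,300),interpolation=cv2.INTER_CUBIC)
o[300:,:480]=cv2.resize(W['color'],(480,300),interpolation=cv2.INTER_AREA); cv2.imwrite('pics/c3.png',o)
for p in ((488,220,122),(488,220,95.6),(488,220,240)):
    print(p,((proj(A,p)-[225,165])*4).round(),((proj(B,p)-[235,105])*[4.6,4.6]+[400,0]).round(),(proj(W,p)*.75+[0,300]).round())
print(ctrl.read_state()['qpos'])
E
```

```text
(488, 220, 122) [147. 203.] [587. 183.] [242. 487.]
(488, 220, 95.6) [150. 251.] [589. 222.] [242. 474.]
(488, 220, 240) [133. -31.] [578. -11.] [242. 690.]
[-0.49172835  0.59930984  0.02232123  1.93097049 -0.02195597  0.61159583
 -0.45535301]
```

View pics/c3.png

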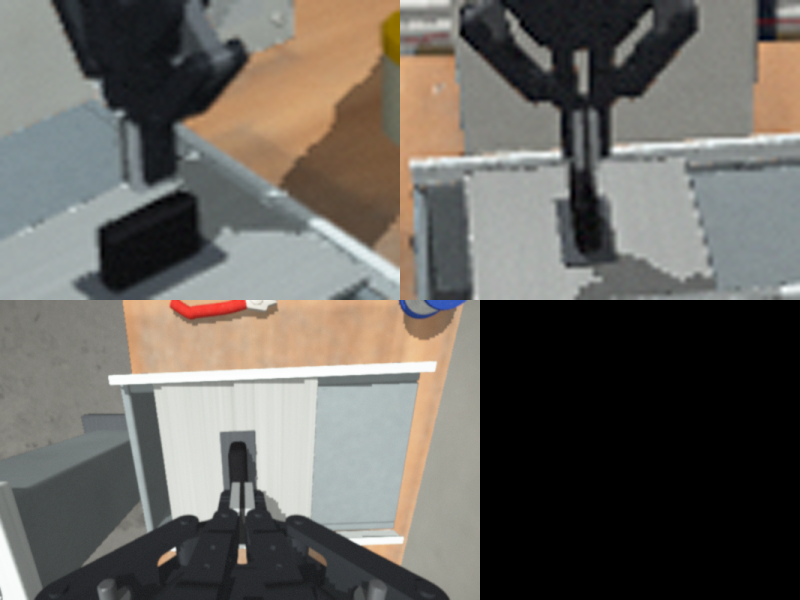

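The crop shows the shut fingertips ending above the bar (scene crop ~(150,188), bar top row ~200), so the tips stand about 30 mm higher than the stated TCP implies. I'll reopen, go lower and close again.

Request:
carry_out(moves=[{"tx": 0,"ty": 0,"tz": 0,"twist": 0,"fingers": 1},{"tx": 0,"ty": 0,"tz": 0,"twist": 0,"fingers": 1},{"tx": 0,"ty": 0,"tz": 0,"twist": 0,"fingers": 1},{"tx": 0,"ty": 0,"tz": 0,"twist": 0,"fingers": 1},{"tx": 0,"ty": 0,"tz": 0.05,"twist": 0,"fingers": 1},{"tx": 0,"ty": 0,"tz": 0.05,"twist": 0,"fingers": 1},{"tx": 0,"ty": 0,"tz": 0,"twist": 0,"fingers": 0},{"tx": 0,"ty": 0,"tz": 0,"twist": 0,"fingers": 0},{"tx": 0,"ty": 0,"tz": 0,"twist": 0,"fingers": 0},{"tx": 0,"ty": 0,"tz": 0,"twist": 0,"fingers": 0},{"tx": 0,"ty": 0,"tz": 0,"twist": 0,"fingers": 0}])

```text
clock: 3.95
eef_pos: [488.1, 220.7, 77.0]
tool_rot: [3.141, 0.0, 1.573]
force: [-0.1, -0.5, 4.5]
width: 12.8
gripper_force: 58.5
```

Request:
carry_out(moves=[{"tx": 0.002,"ty": 0.07,"tz": 0,"twist": 0,"fingers": 0},{"tx": 0.002,"ty": 0.07,"tz": 0,"twist": 0,"fingers": 0},{"tx": 0.002,"ty": 0.07,"tz": 0,"twist": 0,"fingers": 0},{"tx": 0.002,"ty": 0.06,"tz": 0,"twist": 0,"fingers": 0},{"tx": 0,"ty": 0.02,"tz": 0,"twist": 0,"fingers": 0}])

```text
clock: 4.58
eef_pos: [574.3, 224.1, 76.9]
tool_rot: [-3.14, -0.001, 1.572]
force: [-9.1, 1.6, 13.6]
width: 12.3
gripper_force: 60.7
```

Request:
carry_out(moves=[{"tx": 0,"ty": 0.015,"tz": 0,"twist": 0,"fingers": 0},{"tx": 0,"ty": 0,"tz": 0,"twist": 0,"fingers": 0}])

```text
clock: 4.82
eef_pos: [574.1, 224.1, 76.9]
tool_rot: [-3.133, 0.0, 1.574]
force: [-12.7, 0.8, 13.6]
width: 12.7
gripper_force: 60.6
```

Request:
carry_out(moves=[{"tx": 0,"ty": 0,"tz": 0,"twist": 0,"fingers": 1},{"tx": 0,"ty": 0,"tz": 0,"twist": 0,"fingers": 1},{"tx": 0,"ty": 0,"tz": 0,"twist": 0,"fingers": 1},{"tx": 0,"ty": 0,"tz": -0.17,"twist": 0,"fingers": 1},{"tx": 0,"ty": 0,"tz": -0.17,"twist": 0,"fingers": 1},{"tx": -0.191,"ty": -0.059,"tz": 0,"twist": 0,"fingers": 1},{"tx": -0.191,"ty": -0.059,"tz": 0,"twist": 0,"fingers": 1},{"tx": -0.191,"ty": -0.059,"tz": 0,"twist": 0,"fingers": 1},{"tx": -0.191,"ty": -0.059,"tz": 0,"twist": 0,"fingers": 1},{"tx": -0.191,"ty": -0.059,"tz": 0,"twist": 0,"fingers": 1},{"tx": -0.191,"ty": -0.059,"tz": 0,"twist": 0,"fingers": 1},{"tx": -0.191,"ty": -0.059,"tz": 0,"twist": 0,"fingers": 1}])

```text
clock: 6.32
eef_pos: [455.2, -180.3, 178.6]
tool_rot: [3.141, 0.0, 1.57]
force: [1.8, -0.9, -0.2]
width: 85.5
gripper_force: 0.0
```

Request:
carry_out(moves=[{"tx": 0,"ty": 0,"tz": 0,"twist": 0.056,"fingers": 1},{"tx": 0,"ty": 0,"tz": 0,"twist": 0.056,"fingers": 1},{"tx": 0,"ty": 0,"tz": 0,"twist": 0.056,"fingers": 1},{"tx": 0,"ty": 0,"tz": 0,"twist": 0.056,"fingers": 1},{"tx": 0,"ty": 0,"tz": 0,"twist": 0.056,"fingers": 1},{"tx": 0,"ty": 0,"tz": 0,"twist": 0.048,"fingers": 1},{"tx": 0,"ty": 0,"tz": 0,"twist": 0,"fingers": 1}])

```text
clock: 7.2
eef_pos: [455.7, -178.3, 178.4]
tool_rot: [3.141, 0.0, 0.542]
force: [-0.2, 0.3, -0.9]
width: 85.5
gripper_force: 0.0
```

```bash
python3 - <<'E'
from h import *
A=eyes.get_image('scene'); B=eyes.get_image('side'); W=eyes.get_image('wrist')
s=ctrl.read_state(); print(s['eef_pos'],s['tool_rot'],np.asarray(W['world_from_camera']).round(2).tolist())
o=np.zeros((600,800,3),np.uint8); o[:400,:640]=W['color']
o[400:,:270]=cv2.resize(A['color'][120:220,320:455],(270,200)); o[400:,270:540]=cv2.resize(B['color'][220:320,240:375],(270,200)); cv2.imwrite('pics/c4.png',o)
for n,p in dict(P=(450,-178,89),pot=(521,-135.5,62),tip=(450,-178,69)).items(): print(n,proj(W,p).round())
E
```

```text
[ 455.65547121 -178.21169697  178.4025687 ] [ 3.14152848e+00 -9.73841871e-05  5.42533588e-01] [[0.52, 0.82, 0.24, 517.11], [-0.86, 0.5, 0.15, -141.56], [-0.0, -0.28, 0.96, 349.51], [0.0, 0.0, 0.0, 1.0]]
P [319. 203.]
pot [319. 107.]
tip [319. 198.]
```

View pics/c4.png

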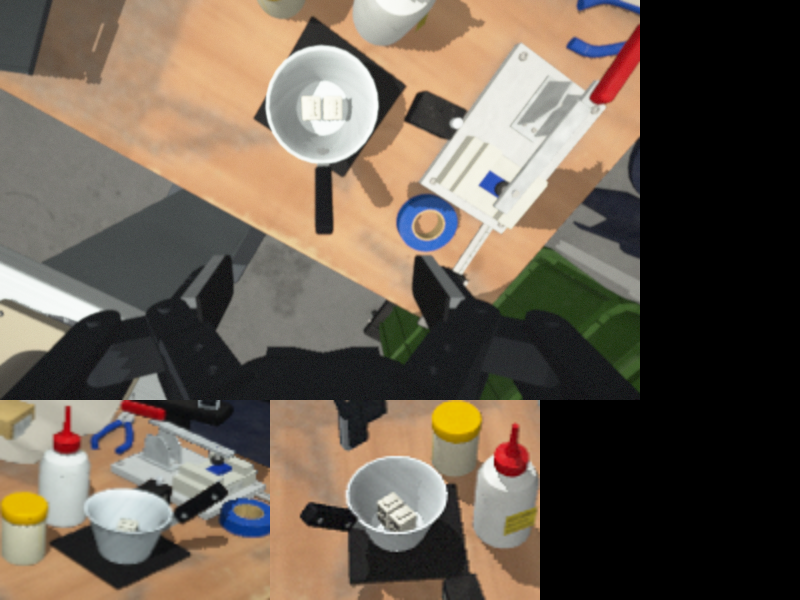

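Request:
carry_out(moves=[{"tx": -0.02,"ty": 0,"tz": 0.15,"twist": 0,"fingers": 1},{"tx": 0,"ty": 0,"tz": 0.15,"twist": 0,"fingers": 1},{"tx": 0,"ty": 0,"tz": 0.11,"twist": 0,"fingers": 1},{"tx": 0,"ty": 0,"tz": 0.02,"twist": 0,"fingers": 1},{"tx": 0,"ty": 0,"tz": 0,"twist": 0,"fingers": 0.18},{"tx": 0,"ty": 0,"tz": 0,"twist": 0,"fingers": 0.18},{"tx": 0,"ty": 0,"tz": 0,"twist": 0,"fingers": 0.18},{"tx": 0,"ty": 0,"tz": 0,"twist": 0,"fingers": 0.18},{"tx": 0,"ty": 0,"tz": 0,"twist": 0,"fingers": 0.18}])

```text
clock: 8.48
eef_pos: [450.6, -181.2, 50.0]
tool_rot: [3.141, -0.0, 0.541]
force: [-1.6, -0.1, 5.3]
width: 15.4
gripper_force: 16.8
```

Request:
carry_out(moves=[{"tx": 0,"ty": 0,"tz": 0,"twist": 0,"fingers": 0},{"tx": 0,"ty": 0,"tz": 0,"twist": 0,"fingers": 0},{"tx": 0,"ty": 0,"tz": -0.05,"twist": 0,"fingers": 0},{"tx": 0,"ty": 0,"tz": -0.1,"twist": 0,"fingers": 0},{"tx": 0,"ty": 0,"tz": -0.12,"twist": 0,"fingers": 0},{"tx": 0,"ty": 0,"tz": -0.12,"twist": 0,"fingers": 0},{"tx": 0,"ty": 0,"tz": 0,"twist": 0,"fingers": 0}])

```text
clock: 9.35
eef_pos: [452.3, -182.0, 169.2]
tool_rot: [3.137, -0.004, 0.54]
force: [-0.4, 0.2, -1.5]
width: 14.8
gripper_force: 58.7
```

Request:
carry_out(moves=[{"tx": 0,"ty": 0,"tz": 0,"twist": -0.055,"fingers": 0},{"tx": 0,"ty": 0,"tz": 0,"twist": -0.055,"fingers": 0},{"tx": 0,"ty": 0,"tz": 0,"twist": -0.055,"fingers": 0},{"tx": 0,"ty": 0,"tz": 0,"twist": -0.055,"fingers": 0},{"tx": 0,"ty": 0,"tz": 0,"twist": -0.055,"fingers": 0},{"tx": 0,"ty": 0,"tz": 0,"twist": -0.055,"fingers": 0},{"tx": 0,"ty": 0,"tz": 0,"twist": 0,"fingers": 0}])

```text
clock: 10.22
eef_pos: [449.6, -181.0, 165.6]
tool_rot: [-3.14, -0.001, 1.575]
force: [0.2, 0.1, -2.8]
width: 15.2
gripper_force: 58.7
```

```bash
python3 - <<'E'
from h import *
A=eyes.get_image('scene'); B=eyes.get_image('side'); W=eyes.get_image('wrist')
s=ctrl.read_state(); print(s['eef_pos'],s['tool_rot'],s['width'],s['gripper_force'])
o=np.zeros((600,800,3),np.uint8)
o[:300,:400]=cv2.resize(A['color'][80:230,290:490],(400,300)); o[:300,400:]=cv2.resize(B['color'][130:330,195:395],(400,300))
o[300:,:480]=cv2.resize(W['color'],(480,300)); cv2.imwrite('pics/c5.png',o)
E
```

```text
[ 450.12935627 -181.23009482  166.0261953 ] [-3.14084861e+00 -2.34473043e-04  1.57431824e+00] 15.042692357036874 58.68926167488098
```

View pics/c5.png

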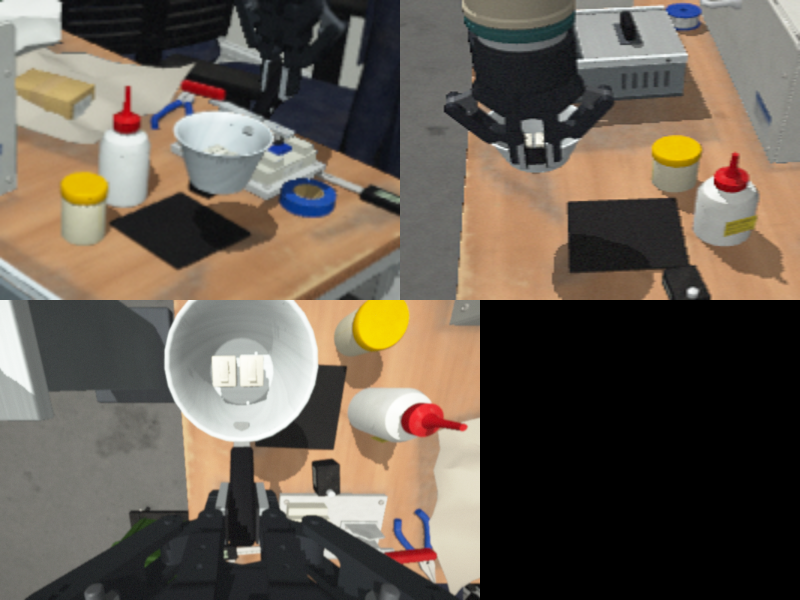

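Request:
carry_out(moves=[{"tx": 0.08,"ty": 0.003,"tz": -0.04,"twist": 0,"fingers": 0},{"tx": 0.15,"ty": 0.003,"tz": -0.04,"twist": 0,"fingers": 0},{"tx": 0.19,"ty": 0.003,"tz": -0.04,"twist": 0,"fingers": 0},{"tx": 0.19,"ty": 0.003,"tz": -0.015,"twist": 0,"fingers": 0},{"tx": 0.19,"ty": 0.003,"tz": 0,"twist": 0,"fingers": 0},{"tx": 0.19,"ty": 0.003,"tz": 0,"twist": 0,"fingers": 0},{"tx": 0.13,"ty": 0,"tz": 0,"twist": 0,"fingers": 0},{"tx": 0.06,"ty": 0,"tz": 0,"twist": 0,"fingers": 0},{"tx": 0,"ty": 0,"tz": 0,"twist": 0,"fingers": 0}])

```text
clock: 11.5
eef_pos: [453.4, 173.1, 206.7]
tool_rot: [-3.141, 0.0, 1.578]
force: [-0.1, -0.4, -2.2]
width: 15.0
gripper_force: 58.8
```

```bash
cat >> h.py <<'E'
def bright(im,box,lo=150):
    return blob(im,box,lambda h:(h[...,2]>lo)&(h[...,1]<40))
E
python3 - <<'E'
from h import *
# pad centre (free of the pot now) and reference pictures
A=eyes.get_image('scene'); B=eyes.get_image('side'); W=eyes.get_image('wrist')
for n,im,box in (('A',A,(330,160,430,225)),('B',B,(260,250,345,330))):
    m=blob(im,box,lambda h:h[...,2]<50); r=cv2.minAreaRect(m); q=[plane(im,*p,6)[:2] for p in cv2.boxPoints(r)]
    print(n,len(m),plane(im,*m.mean(0),6).round(1)); 
m=blob(B,(260,250,345,330),lambda h:h[...,2]<50); hull=cv2.convexHull(m); ap=cv2.approxPolyDP(hull,4,True).reshape(-1,2); print([plane(B,*p,6)[:2].round(1).tolist() for p in ap])
for k,v in dict(A=A,B=B,W=W).items(): cv2.imwrite(f'pics/ref_{k}.png',v['color'])
s=ctrl.read_state(); print(s['eef_pos'],s['tool_rot'],s['torque'],s['force'])
E
```

```text
A 1385 [ 526.3 -135.     6. ]
B 2939 [ 535.3 -154.     6. ]
[[579.0, -250.5], [470.5, -198.6], [475.3, -81.1], [591.3, -87.5], [595.2, -214.3]]
[453.76683449 170.40860994 206.78479908] [-3.14118151e+00  1.47176578e-03  1.57374133e+00] [-0.15898166  0.0229611   0.03233647] [-0.72851697 -0.89363259 -2.4287504 ]
```

Request:
carry_out(moves=[{"tx": 0,"ty": 0,"tz": 0,"twist": 0,"fingers": 0.183},{"tx": 0,"ty": 0,"tz": 0,"twist": 0,"fingers": 0.183},{"tx": 0,"ty": 0,"tz": 0,"twist": 0,"fingers": 0.183},{"tx": 0,"ty": 0,"tz": 0,"twist": 0,"fingers": 0.183}])

```text
clock: 12.15
eef_pos: [453.7, 172.6, 206.9]
tool_rot: [-3.142, -0.0, 1.577]
force: [-0.2, 0.5, -2.0]
width: 15.9
gripper_force: 17.0
```

```bash
cat > d.py <<'E'
from h import *
import sys
for k,n in dict(A='scene',B='side',W='wrist').items():
    im=eyes.get_image(n)['color']; r=cv2.imread(f'pics/ref_{k}.png'); d=np.abs(im.astype(int)-r).max(2)>40; ys,xs=np.nonzero(d); print(n,d.sum(), (xs.mean().round(),ys.mean().round()) if d.any() else '')
s=ctrl.read_state(); print(s['clock'],s['eef_pos'],s['torque'],s['force'],s['width'],s['gripper_force'])
E
python3 d.py
```

```text
scene 159 (np.float64(321.0), np.float64(121.0))
side 146 (np.float64(269.0), np.float64(134.0))
wrist 4225 (np.float64(407.0), np.float64(155.0))
12.3 [453.63865138 172.81101478 206.92726264] [-0.14027383 -0.04909611 -0.05041457] [-0.14654366 -0.13787484 -1.36320788] 15.485840937069947 16.96757823228836
```

Request:
carry_out(moves=[{"tx": 0,"ty": 0,"tz": 0,"twist": 0,"fingers": 0.188},{"tx": 0,"ty": 0,"tz": 0,"twist": 0,"fingers": 0.188},{"tx": 0,"ty": 0,"tz": 0,"twist": 0,"fingers": 0.188}])

```text
clock: 12.68
eef_pos: [453.9, 172.9, 207.1]
tool_rot: [3.141, -0.0, 1.577]
force: [0.6, 0.6, -0.2]
width: 15.9
gripper_force: 0.0
```

```bash
python3 d.py
```

```text
scene 4794 (np.float64(271.0), np.float64(214.0))
side 1456 (np.float64(269.0), np.float64(153.0))
wrist 35865 (np.float64(335.0), np.float64(128.0))
12.825 [453.71483579 172.78452622 206.9857469 ] [ 0.01072847 -0.02522184  0.03463573] [-0.16821764  0.25493617 -0.14310371] 16.085149416843677 0.0
```

```bash
cat > v.py <<'E'
from h import *
import sys
A=eyes.get_image('scene'); B=eyes.get_image('side'); W=eyes.get_image('wrist')
o=np.zeros((600,800,3),np.uint8)
o[:300,:400]=cv2.resize(A['color'][140:290,180:380],(400,300)); o[:300,400:]=cv2.resize(B['color'][70:220,220:420],(400,300))
o[300:,:480]=cv2.resize(W['color'],(480,300)); cv2.imwrite(sys.argv[1],o)
for k,v in dict(A=A,B=B,W=W).items(): cv2.imwrite(f'pics/cur_{k}.png',v['color'])
s=ctrl.read_state(); print(s['clock'],s['eef_pos'],s['force'],s['torque'],s['width'],s['gripper_force'])
E
python3 v.py pics/c6.png
```

```text
12.975 [453.68871514 172.76324569 206.93223593] [0.09446916 0.41138847 1.50101152] [ 9.76054077e-03 -3.39892248e-02  5.46784639e-05] 15.924665076614431 0.0
```

View pics/c6.png

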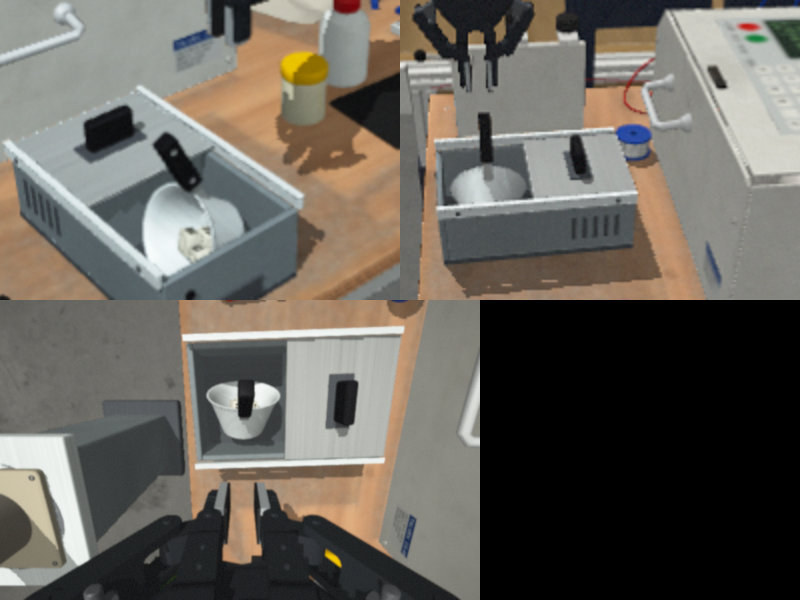

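The drop was not planned: at 0.188 the fingers let go. The pot now lies on its side in the hopper, mouth towards +y, with the handle standing up (scene crop ~(178,160), side crop ~(485,137)) and some housings visible in it. Next I'll find the handle and grip it again.

```bash
python3 - <<'E'
from h import *
A=eyes.get_image('scene'); B=eyes.get_image('side'); W=eyes.get_image('wrist')
a=blob(A,(254,202,286,238),lambda h:h[...,2]<55); b=blob(B,(254,122,272,152),lambda h:h[...,2]<70); w=blob(W,(305,370,345,430),lambda h:h[...,2]<55)
w=blob(W,(305,100,345,160),lambda h:h[...,2]<55)
print(len(a),a.mean(0),a.min(0),a.max(0),len(b),b.mean(0),b.min(0),b.max(0),len(w),w.mean(0),w.min(0),w.max(0))
t=lambda p,q:print([x.round(1) for x in tri(p,q)])
t(ray(A,*a.mean(0)),ray(B,*b.mean(0))); t(ray(A,*a.mean(0)),ray(W,*w.mean(0))); t(ray(B,*b.mean(0)),ray(W,*w.mean(0)))
ta=a[np.argsort(a[:,1])[:12]].mean(0); tb=b[np.argsort(b[:,1])[:8]].mean(0); la=a[np.argsort(a[:,1])[-12:]].mean(0); lb=b[np.argsort(b[:,1])[-8:]].mean(0)
t(ray(A,*ta),ray(B,*tb)); t(ray(A,*la),ray(B,*lb))
for p in ((453,173,150),(453,215,150)): print(proj(W,p))
E
```

```text
313 [267.70288 220.07349] [256. 206.] [279. 234.] 153 [261.22876 139.2745 ] [258. 127.] [265. 151.] 921 [321.70142 129.01303] [311. 105.] [332. 155.]
[array([453.1, 229.6, 135.3]), np.float64(2.5)]
[array([451.9, 232.7, 138.2]), np.float64(2.1)]
[array([452.3, 233.3, 132.1]), np.float64(0.3)]
[array([452.8, 239.4, 165.7]), np.float64(4.7)]
[array([453.1, 220.1, 104.9]), np.float64(2.7)]
[321.94779395 209.04174991]
[322.25891441 155.35061224]
```

Request:
carry_out(moves=[{"tx": 0,"ty": 0,"tz": 0,"twist": 0,"fingers": 0.6},{"tx": 0.1,"ty": 0,"tz": 0,"twist": 0,"fingers": 0.6},{"tx": 0.1,"ty": 0,"tz": 0,"twist": 0,"fingers": 0.6},{"tx": 0,"ty": 0,"tz": 0,"twist": 0,"fingers": 0.6},{"tx": 0,"ty": 0,"tz": 0.15,"twist": 0,"fingers": 0.6},{"tx": 0,"ty": 0,"tz": 0.15,"twist": 0,"fingers": 0.6},{"tx": 0,"ty": 0,"tz": 0.055,"twist": 0,"fingers": 0.6},{"tx": 0,"ty": 0,"tz": 0,"twist": 0,"fingers": 0.18},{"tx": 0,"ty": 0,"tz": 0,"twist": 0,"fingers": 0.18},{"tx": 0,"ty": 0,"tz": 0,"twist": 0,"fingers": 0.18},{"tx": 0,"ty": 0,"tz": 0,"twist": 0,"fingers": 0.18}])

```text
clock: 14.5
eef_pos: [453.9, 232.8, 101.2]
tool_rot: [3.14, -0.001, 1.577]
force: [-0.4, -0.2, 2.4]
width: 15.3
gripper_force: 18.0
```

Request:
carry_out(moves=[{"tx": 0.04,"ty": 0,"tz": 0.01,"twist": 0,"fingers": 0.18},{"tx": 0.04,"ty": 0,"tz": 0,"twist": 0,"fingers": 0.18},{"tx": 0.04,"ty": 0,"tz": 0,"twist": 0,"fingers": 0.18},{"tx": 0.04,"ty": 0,"tz": 0,"twist": 0,"fingers": 0.18}])

```text
clock: 15.0
eef_pos: [453.0, 280.8, 97.6]
tool_rot: [3.142, 0.001, 1.577]
force: [0.1, -1.5, 1.0]
width: 15.8
gripper_force: 19.0
```

```bash
cat > hd.py <<'E'
from h import *
# where the pot's handle and bright cup are now
A=eyes.get_image('scene'); B=eyes.get_image('side'); W=eyes.get_image('wrist')
s=ctrl.read_state(); print(s['clock'],s['eef_pos'].round(1),s['force'].round(1),s['torque'].round(2),s['width'],s['gripper_force'])
for n,im,box in (('A',A,(200,190,330,290)),('B',B,(236,130,285,190)),('W',W,(240,0,400,200))):
    m=bright(im,box,165); print(n,len(m),m.mean(0).round(1),m.min(0),m.max(0))
for k,v in dict(A=A,B=B,W=W).items(): cv2.imwrite(f'pics/cur_{k}.png',v['color'])
E
python3 hd.py
```

```text
15.15 [453.  282.4  97.6] [-0.4  1.4  2. ] [ 0.41  0.24 -0.05] 16.157593199761305 19.31243062019348
A 2472 [239.6 244.1] [200. 198.] [292. 283.]
B 205 [252.5 156. ] [246. 144.] [260. 170.]
W 768 [386.3  82.1] [371.  65.] [399.  98.]
```

Request:
carry_out(moves=[{"tx": 0.035,"ty": 0,"tz": 0.005,"twist": 0,"fingers": 0.18},{"tx": 0.035,"ty": 0,"tz": 0.005,"twist": 0,"fingers": 0.18},{"tx": 0.03,"ty": 0,"tz": 0.01,"twist": 0,"fingers": 0.18},{"tx": 0,"ty": 0,"tz": 0,"twist": 0,"fingers": 0.18}])

```text
clock: 15.65
eef_pos: [452.6, 312.2, 91.1]
tool_rot: [3.142, -0.001, 1.578]
force: [-1.0, -0.1, 0.9]
width: 15.8
gripper_force: 18.7
```

```bash
python3 v.py pics/c7.png
```

```text
15.8 [452.68279874 311.20811565  91.25815807] [-0.76301888  0.36943997 -1.44321726] [ 2.22603676e-01  6.40470187e-05 -1.85808597e-03] 15.832810081093912 18.478600680828094
```

View pics/c7.png

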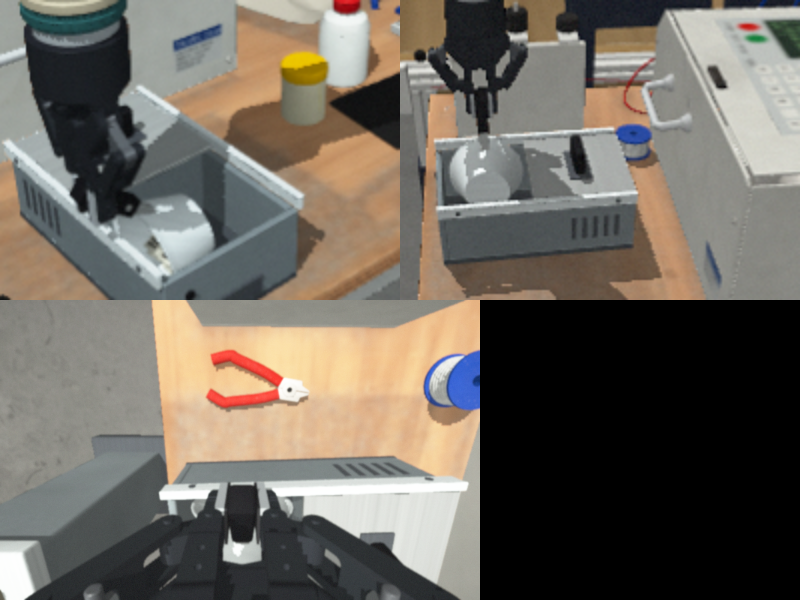

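Request:
carry_out(moves=[{"tx": 0,"ty": 0,"tz": 0,"twist": 0,"fingers": 0},{"tx": 0,"ty": 0,"tz": 0,"twist": 0,"fingers": 0},{"tx": -0.03,"ty": 0,"tz": -0.05,"twist": 0,"fingers": 0},{"tx": -0.08,"ty": 0,"tz": -0.1,"twist": 0,"fingers": 0},{"tx": -0.15,"ty": 0,"tz": 0,"twist": 0,"fingers": 0},{"tx": 0.1,"ty": 0,"tz": 0,"twist": 0,"fingers": 0},{"tx": -0.1,"ty": 0,"tz": 0,"twist": 0,"fingers": 0},{"tx": 0.1,"ty": 0,"tz": 0,"twist": 0,"fingers": 0},{"tx": -0.1,"ty": 0,"tz": 0,"twist": 0,"fingers": 0},{"tx": 0,"ty": 0,"tz": 0,"twist": 0,"fingers": 0}])

```text
clock: 17.05
eef_pos: [454.0, 231.5, 137.6]
tool_rot: [3.14, -0.0, 1.574]
force: [0.1, 1.0, -1.2]
width: 14.9
gripper_force: 60.3
```

```bash
python3 hd.py; python3 - <<'E'
import cv2,numpy as np
for k in 'ABW':
    im=cv2.imread(f'pics/cur_{k}.png'); c=im[:, :].astype(int)
    m=((c[...,2]-c[...,0]>8)&(c[...,2]-c[...,0]<45)&(c.min(2)>125)).astype(np.uint8)
    n,l,s,cc=cv2.connectedComponentsWithStats(m)
    print(k,[(cc[i].round().tolist(),int(s[i,4])) for i in range(1,n) if s[i,4]>12 and {'A':180<cc[i][0]<340 and 190<cc[i][1]<320,'B':230<cc[i][0]<300 and 120<cc[i][1]<210,'W':200<cc[i][0]<450}[k]])
E
```

```text
17.2 [453.3 232.6 136.8] [ 0.4 -0.4 -2.5] [ 0.11  0.02 -0.02] 15.191141516170077 60.328288078308105
A 3721 [251.1 230.7] [200. 190.] [312. 283.]
B 296 [251.9 151.1] [237. 138.] [265. 168.]
W 1851 [319.7 121.5] [240. 113.] [399. 130.]
A [([262.0, 273.0], 20)]
B []
W [([383.0, 25.0], 814), ([254.0, 93.0], 41), ([246.0, 119.0], 55), ([322.0, 147.0], 293), ([303.0, 155.0], 404), ([331.0, 173.0], 423), ([309.0, 182.0], 430), ([239.0, 203.0], 15), ([244.0, 237.0], 15), ([248.0, 280.0], 14), ([322.0, 329.0], 69)]
```

```bash
python3 - <<'E'
from h import *
W=eyes.get_image('wrist')
for p in ((322,147),(303,155),(331,173),(309,182)): print(plane(W,*p,20).round(1))
o=np.zeros((600,800,3),np.uint8); o[:400,:640]=W['color']; A=eyes.get_image('scene'); o[400:,:267]=cv2.resize(A['color'][140:290,180:380],(267,200)); B=eyes.get_image('side'); o[400:,270:537]=cv2.resize(B['color'][70:220,220:420],(267,200)); cv2.imwrite('pics/c8.png',o)
E
```

```text
[452.3 274.9  20. ]
[434.5 267.4  20. ]
[461.1 250.3  20. ]
[439.9 241.4  20. ]
```

View pics/c8.png

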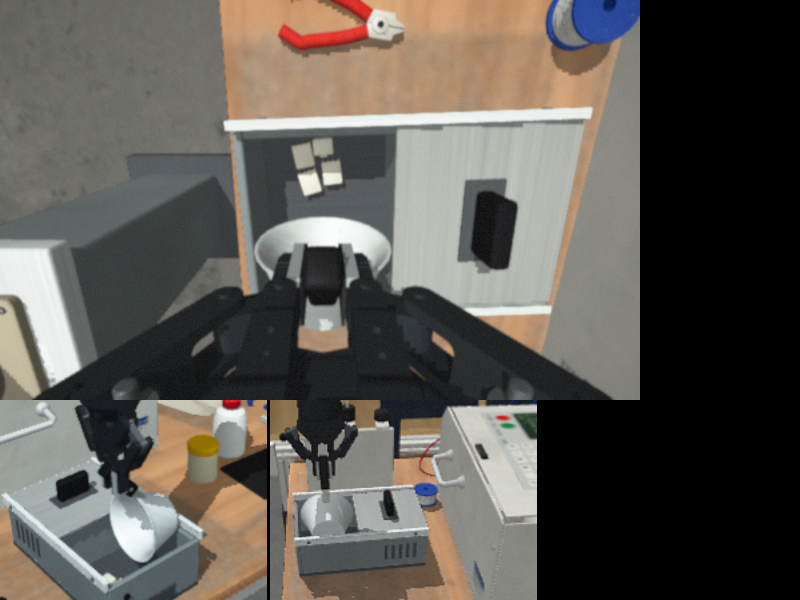

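All four housings lie on the hopper floor (wrist view, ~(303–331, 147–182)) and the tipped pot is held above it. Next I pull the pot's base over the near rail to turn it upright in the grip.

Request:
carry_out(moves=[{"tx": 0,"ty": 0,"tz": -0.08,"twist": 0,"fingers": 0},{"tx": -0.067,"ty": 0,"tz": 0,"twist": 0,"fingers": 0},{"tx": -0.067,"ty": 0,"tz": -0.03,"twist": 0,"fingers": 0},{"tx": -0.067,"ty": 0,"tz": -0.023,"twist": 0,"fingers": 0},{"tx": -0.073,"ty": 0,"tz": -0.007,"twist": 0,"fingers": 0}])

```text
clock: 17.98
eef_pos: [454.6, 151.4, 178.8]
tool_rot: [3.139, -0.003, 1.578]
force: [1.0, 3.8, -0.8]
width: 14.9
gripper_force: 62.4
```

Contact is gentle (3.8 N). I continue along the arc.

Request:
carry_out(moves=[{"tx": -0.073,"ty": 0,"tz": 0,"twist": 0,"fingers": 0},{"tx": -0.07,"ty": 0,"tz": 0.02,"twist": 0,"fingers": 0},{"tx": -0.07,"ty": 0,"tz": 0.027,"twist": 0,"fingers": 0}])

```text
clock: 18.35
eef_pos: [454.9, 86.3, 164.7]
tool_rot: [3.139, -0.002, 1.577]
force: [0.7, 3.8, 1.1]
width: 15.3
gripper_force: 66.3
```

Request:
carry_out(moves=[{"tx": -0.06,"ty": 0,"tz": 0.04,"twist": 0,"fingers": 0},{"tx": -0.053,"ty": 0,"tz": 0.05,"twist": 0,"fingers": 0},{"tx": 0,"ty": 0,"tz": 0,"twist": 0,"fingers": 0}])

```text
clock: 18.73
eef_pos: [454.5, 49.9, 136.9]
tool_rot: [3.141, 0.001, 1.573]
force: [0.9, -2.4, 2.5]
width: 15.3
gripper_force: 68.9
```

```bash
cat > tilt.py <<'E'
from h import *
W=eyes.get_image('wrist'); r=dict(W); r['color']=cv2.imread('pics/ref_W.png')
f=lambda h:(h[...,2]>130)&(h[...,1]<45)
for n,im in(('ref',r),('now',W)):
    m=blob(im,(190,0,455,260),f); hull=cv2.convexHull(m); e=cv2.fitEllipse(hull); print(n,len(m),m.mean(0).round(1),m.min(0),m.max(0),[np.round(x,1) for x in e])
s=ctrl.read_state(); print(s['clock'],s['eef_pos'].round(1),s['force'].round(1))
cv2.imwrite('pics/now_W.png',W['color'])
E
python3 tilt.py
```

```text
ref 32945 [349.9 111.9] [219.   0.] [454. 223.] [array([344.8, 111.5]), array([252.8, 290.7]), np.float64(157.6)]
now 29230 [344.6  93.3] [218.   0.] [454. 194.] [array([336.8,  44.8]), array([236.2, 299.5]), np.float64(17.2)]
18.775 [454.3  50.8 137.1] [ 0.6 -0.2 -0.8]
```

Request:
carry_out(moves=[{"tx": 0,"ty": 0,"tz": -0.1,"twist": 0,"fingers": 0},{"tx": -0.12,"ty": 0.003,"tz": 0,"twist": 0,"fingers": 0},{"tx": -0.16,"ty": 0.003,"tz": 0,"twist": 0,"fingers": 0},{"tx": -0.16,"ty": 0.003,"tz": 0,"twist": 0,"fingers": 0},{"tx": -0.16,"ty": 0.003,"tz": 0,"twist": 0,"fingers": 0},{"tx": -0.12,"ty": 0.002,"tz": 0,"twist": 0,"fingers": 0},{"tx": -0.06,"ty": 0,"tz": 0,"twist": 0,"fingers": 0},{"tx": 0,"ty": 0,"tz": 0,"twist": 0,"fingers": 0}])

```text
clock: 19.77
eef_pos: [459.5, -181.5, 167.0]
tool_rot: [-3.141, -0.0, 1.576]
force: [-0.2, 0.9, -2.2]
width: 15.3
gripper_force: 68.4
```

Request:
carry_out(moves=[{"tx": 0,"ty": 0,"tz": 0,"twist": 0.055,"fingers": 0},{"tx": 0,"ty": 0,"tz": 0,"twist": 0.055,"fingers": 0},{"tx": 0,"ty": 0,"tz": 0,"twist": 0.055,"fingers": 0},{"tx": 0,"ty": 0,"tz": 0,"twist": 0.055,"fingers": 0},{"tx": 0,"ty": 0,"tz": 0,"twist": 0.055,"fingers": 0},{"tx": 0,"ty": 0,"tz": 0,"twist": 0.055,"fingers": 0},{"tx": 0,"ty": 0,"tz": 0,"twist": 0,"fingers": 0}])

```text
clock: 20.65
eef_pos: [460.1, -178.6, 167.1]
tool_rot: [-3.14, 0.0, 0.546]
force: [0.4, -0.4, -1.1]
width: 15.1
gripper_force: 68.4
```

```bash
python3 - <<'E'
from h import *
A=eyes.get_image('scene'); B=eyes.get_image('side'); W=eyes.get_image('wrist')
s=ctrl.read_state(); print(s['clock'],s['eef_pos'].round(1),s['tool_rot'],s['force'].round(1),s['width'])
Pz=s['eef_pos'][2]+40; zr=Pz-84+56; print('rim z',zr)
for n,im,box in (('A',A,(340,100,450,230)),('B',B,(240,150,345,300)),('W',W,(200,0,440,215))):
    m=blob(im,box,lambda h:(h[...,2]>110)&(h[...,1]<50)); e=cv2.fitEllipse(cv2.convexHull(m)); print(n,len(m),m.min(0),m.max(0),[np.round(x,1) for x in e], plane(im,*e[0],zr).round(1))
m=blob(B,(260,250,345,330),lambda h:h[...,2]<50)
E
```

```text
20.8 [ 460.1 -179.9  167.2] [-3.14067952e+00 -1.50915384e-04  5.44709682e-01] [-0.5  1.  -0.8] 14.972926726138574
rim z 179.20174541430143
A 4322 [340. 109.] [449. 198.] [array([333.7, 153.1]), array([ 89.4, 227.9]), np.float64(91.3)] [507.   33.8 179.2]
B 2086 [287. 205.] [343. 257.] [array([313. , 232.5]), array([50. , 66.5]), np.float64(129.5)] [ 536.9 -161.1  179.2]
W 34132 [218.   0.] [436. 195.] [array([330. ,  68.1]), array([213.1, 255.6]), np.float64(23.1)] [ 541.5 -134.5  179.2]
```

Request:
carry_out(moves=[{"tx": -0.007,"ty": 0.011,"tz": 0.15,"twist": 0,"fingers": 0},{"tx": 0,"ty": 0,"tz": 0.12,"twist": 0,"fingers": 0},{"tx": 0,"ty": 0,"tz": 0.08,"twist": 0,"fingers": 0},{"tx": 0,"ty": 0,"tz": 0.02,"twist": 0,"fingers": 0},{"tx": 0,"ty": 0,"tz": 0.01,"twist": 0,"fingers": 0},{"tx": 0,"ty": 0,"tz": 0,"twist": 0,"fingers": 0}])

```text
clock: 21.55
eef_pos: [460.6, -185.3, 54.0]
tool_rot: [3.141, -0.001, 0.541]
force: [0.0, 0.1, -1.2]
width: 15.1
gripper_force: 68.3
```

Request:
carry_out(moves=[{"tx": 0,"ty": 0,"tz": 0.01,"twist": 0,"fingers": 0},{"tx": 0,"ty": 0,"tz": 0,"twist": 0,"fingers": 0}])

```text
clock: 21.8
eef_pos: [460.4, -185.2, 50.7]
tool_rot: [3.141, -0.001, 0.54]
force: [0.5, 0.1, -0.7]
width: 15.1
gripper_force: 68.3
```

Request:
carry_out(moves=[{"tx": 0,"ty": 0,"tz": 0.01,"twist": 0,"fingers": 0},{"tx": 0,"ty": 0,"tz": 0,"twist": 0,"fingers": 0}])

```text
clock: 22.05
eef_pos: [459.0, -186.1, 48.2]
tool_rot: [3.141, 0.001, 0.539]
force: [-4.8, -1.4, 11.2]
width: 14.9
gripper_force: 70.1
```

Request:
carry_out(moves=[{"tx": 0,"ty": 0,"tz": 0,"twist": 0,"fingers": 0.2},{"tx": 0,"ty": 0,"tz": 0,"twist": 0,"fingers": 0.5},{"tx": 0,"ty": 0,"tz": 0,"twist": 0,"fingers": 0.7},{"tx": 0,"ty": 0,"tz": 0,"twist": 0,"fingers": 0.7},{"tx": 0,"ty": 0,"tz": -0.1,"twist": 0,"fingers": 0.7},{"tx": 0,"ty": 0,"tz": -0.2,"twist": 0,"fingers": 0.7},{"tx": -0.02,"ty": 0,"tz": -0.2,"twist": 0,"fingers": 0.7},{"tx": 0,"ty": 0,"tz": 0,"twist": 0,"fingers": 0.7}])

```text
clock: 23.05
eef_pos: [457.5, -189.8, 201.5]
tool_rot: [3.134, -0.006, 0.54]
force: [0.3, 0.2, -1.2]
width: 59.9
gripper_force: 0.0
```

```bash
python3 - <<'E'
from h import *
A=eyes.get_image('scene'); B=eyes.get_image('side'); W=eyes.get_image('wrist')
s=ctrl.read_state(); print(s['clock'],s['eef_pos'].round(1),s['force'].round(1),s['width'])
# rim of the pot against the same fit on the first pictures, plane z=62
for n,im,box,ref in (('A',A,(345,150,425,215),'pics/scene0.png'),('B',B,(270,235,345,305),'pics/side0.png')):
  for t,c in (('then',cv2.imread(ref)),('now',im['color'])):
    j=dict(im); j['color']=c; m=blob(j,box,lambda h:(h[...,2]>110)&(h[...,1]<60)); print(n,t,len(m),m.mean(0).round(1),m.min(0),m.max(0),plane(j,*m.mean(0),40).round(1))
# wrist: rim ellipse, pad
m=blob(W,(180,0,460,260),lambda h:(h[...,2]>130)&(h[...,1]<45)); e=cv2.fitEllipse(cv2.convexHull(m)); print('W',len(m),[np.round(x,1) for x in e],plane(W,*e[0],62).round(1), 'diam', e[1][0]*(W['world_from_camera'][2][3]-62)/304)
p=blob(W,(180,0,500,300),lambda h:h[...,2]<45); hu=cv2.convexHull(np.vstack([p])); print('pad',len(p),[plane(W,*q,6)[:2].round().tolist() for q in cv2.approxPolyDP(hu,5,True).reshape(-1,2)])
E
```

```text
23.2 [ 454.2 -187.6  196.7] [-0.1 -0.8 -0.9] 59.65442573515668
A then 1833 [373.4 175.5] [345. 150.] [408. 201.] [ 558.4 -144.4   40. ]
A now 2487 [381.8 169.6] [345. 150.] [424. 199.] [ 565.5 -180.6   40. ]
B then 2015 [307.7 265.7] [278. 237.] [343. 295.] [ 533.8 -118.2   40. ]
B now 2099 [309.4 268.7] [280. 237.] [343. 298.] [ 536.4 -126.7   40. ]
W 9419 [array([323. ,  99.9]), array([106.4, 112.8]), np.float64(179.4)] [ 528.  -144.7   62. ] diam 107.36309515604373
pad 1450 [[397.0, -423.0], [350.0, -346.0], [413.0, -308.0], [439.0, -376.0]]
```

Request:
carry_out(moves=[{"tx": 0,"ty": 0,"tz": 0,"twist": -0.055,"fingers": 1},{"tx": 0,"ty": 0,"tz": 0,"twist": -0.055,"fingers": 1},{"tx": 0,"ty": 0,"tz": 0,"twist": -0.055,"fingers": 1},{"tx": 0,"ty": 0,"tz": 0,"twist": -0.055,"fingers": 1},{"tx": 0,"ty": 0,"tz": 0,"twist": -0.055,"fingers": 1},{"tx": 0,"ty": 0,"tz": 0,"twist": -0.052,"fingers": 1},{"tx": 0,"ty": 0,"tz": 0,"twist": 0,"fingers": 1}])

```text
clock: 24.08
eef_pos: [453.8, -187.7, 195.7]
tool_rot: [-3.138, -0.002, 1.566]
force: [-0.4, -0.7, 0.9]
width: 85.5
gripper_force: 0.0
```

Request:
carry_out(moves=[{"tx": 0.172,"ty": 0.05,"tz": 0,"twist": 0,"fingers": 1},{"tx": 0.172,"ty": 0.05,"tz": 0,"twist": 0,"fingers": 1},{"tx": 0.172,"ty": 0.05,"tz": 0,"twist": 0,"fingers": 1},{"tx": 0.172,"ty": 0.05,"tz": 0,"twist": 0,"fingers": 1},{"tx": 0.172,"ty": 0.05,"tz": 0,"twist": 0,"fingers": 1},{"tx": 0.172,"ty": 0.05,"tz": 0,"twist": 0,"fingers": 1},{"tx": 0.172,"ty": 0.05,"tz": 0,"twist": 0,"fingers": 1},{"tx": 0.172,"ty": 0.05,"tz": 0,"twist": 0,"fingers": 1},{"tx": 0,"ty": 0,"tz": 0,"twist": 0,"fingers": 1}])

```text
clock: 25.2
eef_pos: [575.0, 230.7, 195.5]
tool_rot: [-3.14, -0.003, 1.572]
force: [-0.1, -0.4, -0.8]
width: 85.3
gripper_force: 0.0
```

Request:
carry_out(moves=[{"tx": -0.02,"ty": 0,"tz": 0.15,"twist": 0,"fingers": 1},{"tx": 0,"ty": 0,"tz": 0.15,"twist": 0,"fingers": 1},{"tx": 0,"ty": 0,"tz": 0.08,"twist": 0,"fingers": 1},{"tx": 0,"ty": 0,"tz": 0,"twist": 0,"fingers": 0},{"tx": 0,"ty": 0,"tz": 0,"twist": 0,"fingers": 0},{"tx": 0,"ty": 0,"tz": 0,"twist": 0,"fingers": 0},{"tx": 0,"ty": 0,"tz": 0,"twist": 0,"fingers": 0},{"tx": 0,"ty": 0,"tz": 0,"twist": 0,"fingers": 0}])

```text
clock: 26.2
eef_pos: [574.5, 218.3, 84.6]
tool_rot: [-3.139, 0.001, 1.57]
force: [-4.5, -0.5, 7.7]
width: 12.1
gripper_force: 58.5
```

Request:
carry_out(moves=[{"tx": -0.003,"ty": -0.08,"tz": 0,"twist": 0,"fingers": 0},{"tx": -0.003,"ty": -0.1,"tz": 0,"twist": 0,"fingers": 0},{"tx": -0.003,"ty": -0.1,"tz": 0,"twist": 0,"fingers": 0},{"tx": -0.003,"ty": -0.08,"tz": 0,"twist": 0,"fingers": 0},{"tx": 0,"ty": -0.03,"tz": 0,"twist": 0,"fingers": 0},{"tx": 0,"ty": 0,"tz": 0,"twist": 0,"fingers": 0}])

```text
clock: 26.95
eef_pos: [458.7, 213.7, 84.5]
tool_rot: [3.141, 0.002, 1.569]
force: [-1.6, -5.6, 10.1]
width: 11.8
gripper_force: 61.3
```

Request:
carry_out(moves=[{"tx": 0,"ty": -0.02,"tz": 0,"twist": 0,"fingers": 0},{"tx": 0,"ty": 0,"tz": 0,"twist": 0,"fingers": 0}])

```text
clock: 27.2
eef_pos: [456.7, 213.6, 84.6]
tool_rot: [3.135, 0.0, 1.568]
force: [5.5, -5.2, 2.5]
width: 12.1
gripper_force: 60.9
```

Request:
carry_out(moves=[{"tx": 0,"ty": -0.02,"tz": 0,"twist": 0,"fingers": 0},{"tx": 0,"ty": 0,"tz": 0,"twist": 0,"fingers": 0}])

```text
clock: 27.45
eef_pos: [456.8, 213.7, 84.7]
tool_rot: [3.125, -0.002, 1.565]
force: [17.3, -6.6, -9.3]
width: 11.8
gripper_force: 60.1
```

Request:
carry_out(moves=[{"tx": 0,"ty": 0,"tz": 0,"twist": 0,"fingers": 1},{"tx": 0,"ty": 0,"tz": 0,"twist": 0,"fingers": 1},{"tx": 0,"ty": 0,"tz": 0,"twist": 0,"fingers": 1},{"tx": 0,"ty": 0,"tz": 0,"twist": 0,"fingers": 1},{"tx": 0,"ty": 0,"tz": -0.15,"twist": 0,"fingers": 1},{"tx": 0,"ty": 0,"tz": -0.2,"twist": 0,"fingers": 1},{"tx": 0,"ty": 0,"tz": 0,"twist": 0,"fingers": 1},{"tx": 0,"ty": 0,"tz": 0,"twist": 0,"fingers": 1}])

```text
clock: 28.45
eef_pos: [446.5, 214.9, 188.2]
tool_rot: [-3.141, 0.0, 1.568]
force: [-0.2, 0.1, -1.1]
width: 85.4
gripper_force: 0.0
```

```bash
python3 - <<'E'
from h import *
A=eyes.get_image('scene'); B=eyes.get_image('side'); W=eyes.get_image('wrist')
b=blob(B,(240,135,290,170),dark); w=blob(W,(280,90,370,230),dark); print('bar',b.mean(0),len(b),plane(B,*b.mean(0),105).round(1), w.mean(0),len(w),plane(W,*w.mean(0),115).round(1))
h=blob(A,(400,150,445,190),dark); hb=blob(B,(245,265,275,300),dark); print('handle',[x.round(1) for x in tri(ray(A,*h.mean(0)),ray(B,*hb.mean(0)))])
f=lambda h:(h[...,2]>110)&(h[...,1]<60)
for im,box in ((B,(270,235,332,310)),):
    m=blob(im,box,f); print('pot B',len(m),m.min(0),m.max(0))
def t(n,ba,bb,g): a,c=blob(A,ba,g),blob(B,bb,g); print(n,tri(ray(A,*a.mean(0)),ray(B,*c.mean(0)))[0].round(1))
t('jarlid',(315,160,348,182),(318,218,350,242),yel); t('nozzle',(340,120,368,152),(348,230,372,258),red)
s=ctrl.read_state(); print(s['clock'],s['eef_pos'],s['force'])
E
```

```text
bar [264.17053 152.37985] 129 [457.5 213.1 105. ] [335.47308 192.82741] 985 [456.3 224.  115. ]
handle [array([ 451.5, -183.7,   88.4]), np.float64(6.3)]
pot B 1915 [280. 237.] [331. 298.]
jarlid [597.3 -44.2  63.6]
nozzle [ 632.6 -142.8  110.2]
28.6 [446.01273458 214.54582601 187.00441613] [-0.19111026 -0.15113244 -0.32429157]
```

```bash
python3 -c "
from cell import job; print(job.finish_job())"
```

```text
the job is handed in; nothing more can be done
None
```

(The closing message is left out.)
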